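# Seat the mounted lamp nozzle in the sherd drawer

## Robot

A 7-joint arm with a two-finger parallel gripper is mounted at the origin on the work surface. World frame = base frame: x ahead of the robot, y to its left, z up, the work surface at z = 0. Lengths are in m, angles in rad, forces in N, time in s.
With the tool pointing down it reaches from about 0.425 to 0.875 m from the base axis. Payload 8.4 kg.
Tool frame: the origin (TCP) lies on the centre line of the jaws, within the pads' length; the fingertips stand 14 mm ahead of it and the grasp point (between the pads) lies 5 mm behind it; z points along the fingers, y is the line along which they close (so a half turn about z gives the same grasp; the last joint's range is limited). The gripper opens to 87 mm and grips with 3 to 60 N. Pads are 19 mm wide; open, the fingers measure 117 mm over their backs; the gripper's body (75 mm by 190 mm) begins 51 mm behind the grasp point.
Start: joints at [1.238, 0.333, 0.04, 1.465, -0.013, 1.343, -0.059], TCP at [0.151, -0.632, 0.237] pointing down, gripper open.
Joint ranges: [-2.58, 2.58], [-0.38, 2.09], [-1.3, 1.39], [0.25, 2.4], [-1.5, 4.64], [0.08, 2.09], [-2.65, 2.65]. Speed limits (rad/s): [2.22, 2.22, 2.79, 2.79, 3.14, 3.14, 3.14].

## Interface

Orientations are given as [roll, pitch, yaw] about the fixed x, y, z axes, in that order (R = Rz(yaw) Ry(pitch) Rx(roll)).
In Python, from plant import get_obs, read_camera, calibration, ticket gives the robot as it stands.
- The arm moves only by the shell command python3 -m jog 'ROWS'. ROWS is text: rows parted by semicolons, each of 5 numbers parted by spaces: the gripper's target within -1 to 1 (shut at 1, half-way at 0, fully open at -1), then the shift along the tool's x, y, z in m, then the turn about the tool's z in rad. In form: hand tx ty tz turn; .... A call has exactly 5 rows; each row shifts and turns the commanded pose from where the row before left it, along the tool's axes as they then stand; what a row does not reach is not made up. A row lasts 1/12 s, in which the tool goes at most 41.7 mm and 7.16 degrees, less where a joint would pass 70% of its speed; a pose out of reach is approached as far as the arm can. A call with a gripper value outside its range is refused whole. The fingers move at their own pace and stop on an object; the grip force is fixed at half the most. Time passes only in rows, so rows that do not move let the fingers close, or fill a call up. It gives the time, the measured TCP pose, the force, the opening and the grip force at its end, in the units of the state.
- get_obs(): the state, without advancing time (a new reading comes with each control period).
- read_camera(name): name is "scene" or "side" or "wrist"; returns the picture (384x512x3 uint8, red, green, blue); there is no depth.
- calibration(name): a dict with "mtx" (3x3 intrinsics, pixels), "R" (3x3) and "t" (3): a world point X has camera coordinates R X + t. Camera axes: x right, y down, z forward; pixel columns grow to the right and rows downward; lengths in m; the calibration is good to about 2 mm. The wrist camera is an equidistant fisheye: a pixel r from the principal point sees the ray r / f radians off the axis. A picture is of the moment at which its call begins: read the wrist's pose just before it. calibration takes no time and is no camera call; for the wrist camera it gives the pose at the moment of the call.
- ticket.hand_in(): hands the job in; it is judged then, once.
The state is a dict: "clock": time; "joints": joint angles; "qvel": joint speeds; "tau": joint torques, N m; "tool_pos": TCP position; "tool_rot": TCP orientation; "force": force on the tool from outside, world axes, zero at the start; "torque": the same for the moment, N m; "finger_gap": opening from 0.0 (shut) to 1.0 (fully open); "grip_force": force on a finger pad.
Only numpy, scipy, OpenCV 4.12 (cv2) and the standard library are available. Lean on these libraries where they do the work, as an engineer would, in place of code of your own. Each camera call takes 0.05 s, during which the arm holds its last target. There are 200 camera calls.

## Task

Put the mount that carries the orange terracotta lamp nozzle into the empty recess of the open sherd drawer, either way round, and press it down until its white base is flush with the wooden board. Set it in rather than dropping it, and leave the grey stoneware handle and the red mallet where they lie.

Things in the scene. Friction and masses are not known exactly. Their poses are not given: they have to be found in the camera images.
- lamp_mount: White base block 70 (x) by 50 (y) by 25 mm high, about 0.16 kg, standing on the cart, with an orange terracotta lamp nozzle fixed on it. Origin: centre of the underside, z up, x along the long side. The nozzle has flat sides 30 mm apart in y (x -30 to +14 mm, 25 to 61 mm above the underside): grip it there from above; its round snout reaches x = +32 mm. Strong enough to grip and push on.
- slot (a point): Mouth centre of the empty 80 (x) by 60 (y) mm recess, level with the pale board's top, in the fixed drawer; x along its long side, z up. 5 mm play around the mount, 6 mm bevel. A steel plate 13 mm down, stops the mount 12 mm proud; it yields at 8 N, slides 12 mm to a stop (mount flush) and stays. Panel at -x 105 mm off, 35 mm over the board; case at +x 125 mm, 56 mm; sherd at +y 115 mm, 20 mm.
- handle_mount: Bystander, not to be moved: the same white base block, 70 by 50 by 25 mm, with a thick grey stoneware handle, broken at one root, on it (top 73 mm above the underside). Origin: centre of the underside, x along the long side.
- mallet: Bystander, not to be moved: mallet with a red rubber head 84 mm long and 56 mm thick and a pale wooden handle, lying on the cart. Origin: under the centre of the head; the handle runs 237 mm to -x, at most 40 mm high.
Mind the look-alikes: they are no part of the job. Leave any pink or yellow look-alike of the lamp_mount alone.

How it is judged:
By the outcome, as a careful person would: the job done as asked, in the order asked, and still so for the second after the job is handed in, with the robot touching nothing.
It also fails if it takes over 48 s, if anything falls off the work surface, if the arm or the gripper's body presses on something with over 40 N, if the wrist force passes 120 N, or if a joint passes its speed limit or range.

## Working session

There is one attempt and no reset: what is moved stays moved. The work goes in short steps, Python scripts to look and compute and a shell command to move; the robot and the scene stay as the last step left them, time stands still between calls to the robot, and variables do not carry over. Pictures are saved under pics/ and viewed, at most 10 in all, crops included, and the job is handed in when it is done.

```bash
mkdir -p pics; cat > h.py <<'E'
import numpy as np, cv2
from plant import get_obs, read_camera, calibration
def ray(c,u,v,fish=False):
    K=np.array(c["mtx"]);R=np.array(c["R"]);t=np.array(c["t"])
    if fish:
        x=(u-K[0,2])/K[0,0];y=(v-K[1,2])/K[1,1];r=np.hypot(x,y);s=np.sin(r)/r if r>1e-9 else 1
        d=np.array([x*s,y*s,np.cos(r)])
    else: d=np.linalg.inv(K)@[u,v,1]
    return -R.T@t, R.T@d
def at(c,u,v,z,fish=False):
    o,d=ray(c,u,v,fish); return o+d*(z-o[2])/d[2]
def proj(c,X,fish=False):
    K=np.array(c["mtx"]);p=np.array(c["R"])@np.array(X)+np.array(c["t"])
    if fish:
        n=np.hypot(p[0],p[1]);th=np.arctan2(n,p[2]);q=p[:2]/n*th
    else: q=p[:2]/p[2]
    return K[0,0]*q[0]+K[0,2],K[1,1]*q[1]+K[1,2]
def save(n,im): cv2.imwrite("pics/"+n+".png",im[:,:,::-1])
E
python3 - <<'E'
from h import *
o=get_obs();print({k:np.round(v,3).tolist() for k,v in o.items()})
a=read_camera("scene");b=read_camera("side");cw=calibration("wrist");w=read_camera("wrist")
np.savez("a.npz",a=a,b=b,w=w)
save("scene",cv2.resize(a,(800,600)));save("side",cv2.resize(b,(800,600)));save("wrist",w)
for n in("scene","side","wrist"):
  c=calibration(n);print(n,np.round(c["mtx"],1).tolist(),np.round(-np.array(c["R"]).T@c["t"],3))
E
```

```text
{'clock': 0.0, 'joints': [1.238, 0.334, 0.04, 1.466, -0.013, 1.343, -0.058], 'qvel': [-0.001, 0.001, 0.001, -0.001, -0.001, 0.001, -0.001], 'tau': [0.0, -65.635, 1.335, -40.379, -0.06, 0.045, 0.0], 'tool_pos': [0.15, -0.632, 0.236], 'tool_rot': [-3.14, 0.0, 0.234], 'force': [0.221, 0.005, 0.286], 'torque': [-0.032, -0.011, -0.025], 'grip_force': 0.0, 'finger_gap': 1.001}
scene [[357.6, 0.0, 255.5], [0.0, 357.6, 194.1], [0.0, 0.0, 1.0]] [ 1.14  -0.168  0.832]
side [[431.9, 0.0, 254.4], [0.0, 431.9, 192.4], [0.0, 0.0, 1.0]] [0.471 0.895 0.85 ]
wrist [[297.3, 0.0, 254.3], [0.0, 297.3, 190.7], [0.0, 0.0, 1.0]] [ 0.225 -0.614  0.383]
```

View pics/scene.png

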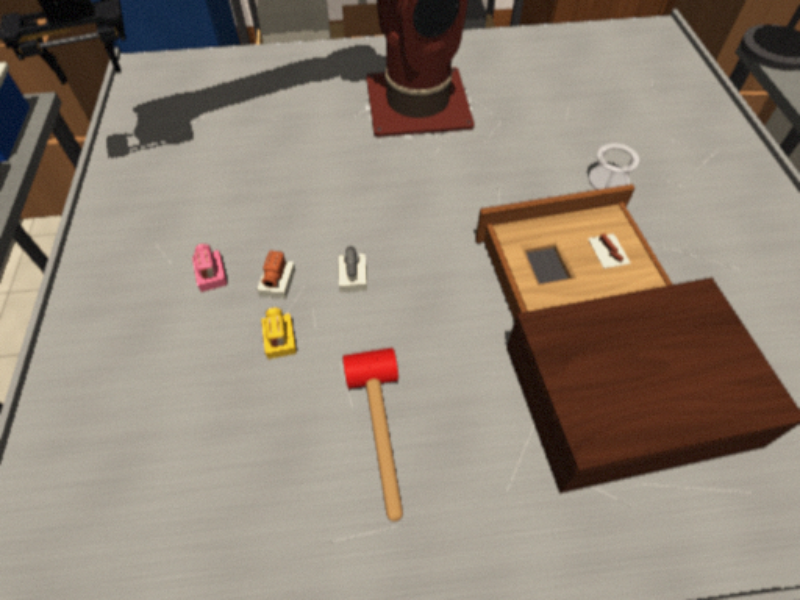

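View pics/side.png

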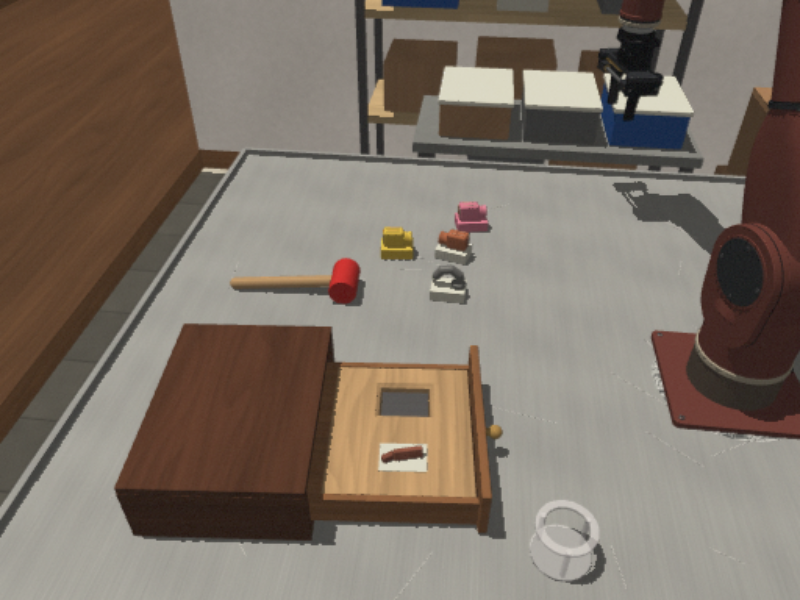

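Candidates in the scene picture (800x600):
- Orange nozzle on a white base, (275,272).
- Pink look-alike, (208,265).
- Yellow look-alike, (278,332).
- Grey handle mount, (352,268).
- Brown sherd on a white card in the drawer, (610,248).

By the description I choose (275,272). The recess is at (548,265) and the mallet at (372,368). I'll check the choice and the recess in one close crop.

```bash
python3 - <<'E'
from h import *
d=np.load("a.npz");a,b=d["a"],d["b"]
def cr(im,u,v,w,h): return cv2.resize(im[v:v+h,u:u+w],(400,300),interpolation=cv2.INTER_CUBIC)
# each crop 64x48 => x6.25
save("crop",np.vstack([np.hstack([cr(a,150,150,64,48),cr(a,320,145,64,48)]),np.hstack([cr(b,258,136,64,48),cr(b,227,234,64,48)])]))
E
```

```text
(no output)
```

View pics/crop.png

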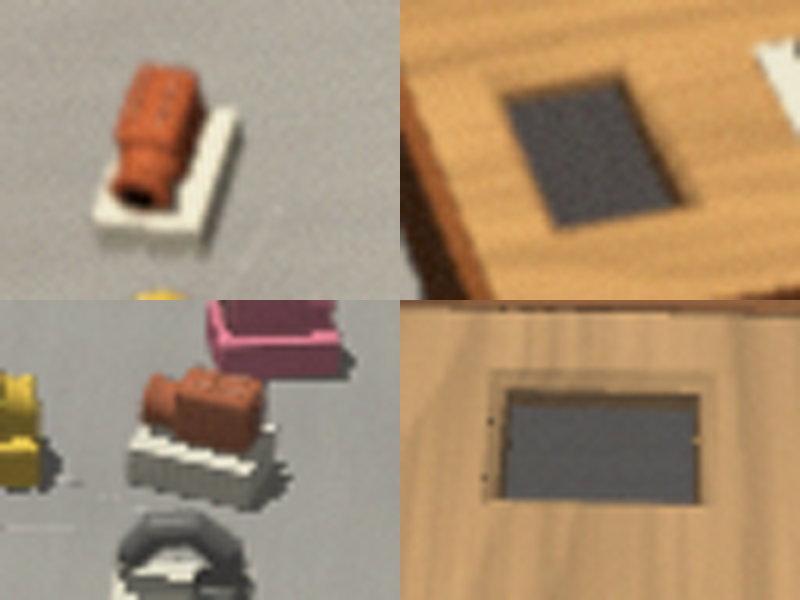

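The crop confirms it: the orange nozzle sits on a white base, snout toward the scene camera (crop pixel ~(135,195)). The recess is dark and empty in both views.

```bash
python3 - <<'E'
from h import *
cs,cd=calibration("scene"),calibration("side")
S=lambda x,y,u,v:(u+(x+.5)/6.25-.5,v+(y+.5)/6.25-.5)
print("base top, scene z=.025: FL FR BR")
for p in [(93,212),(198,232),(240,108)]: print(np.round(at(cs,*S(*p,150,150),.025),4))
print("side: nl nr fr")
for p in [(128,152),(263,180),(272,125)]: print(np.round(at(cd,*S(*p,258,136),.025),4))
print("nozzle top side z=.061: ")
for p in [(188,72),(262,68),(255,95),(175,80)]: print(np.round(at(cd,*S(*p,258,136),.061),4))
def tri(p,q):
    o1,d1=ray(cs,*p);o2,d2=ray(cd,*q)
    k=np.linalg.lstsq(np.c_[d1,-d2],o2-o1,rcond=None)[0]
    A,B=o1+d1*k[0],o2+d2*k[1];return (A+B)/2,np.linalg.norm(A-B)
# floor corners & rim: scene far-left(100,90) far-right(225,72) near-right(290,205) near-left(153,228)
sc=[(100,90),(225,72),(290,205),(153,228)]
# same in side: (rim) world: scene far = small x = side right ; scene left = -y = side far(top)
sd=[(315,72),(305,203),(82,203),(88,72)]
for p,q in zip(sc,sd):
    P=S(*p,320,145);Q=S(*q,227,234);X,e=tri(P,Q);print(np.round(X,4),round(e,4))
for z in(.06,.08,.1):
  print(z,[np.round(at(cs,*S(*p,320,145),z)[:2],3).tolist() for p in sc],[np.round(at(cd,*S(*q,227,234),z)[:2],3).tolist() for q in sd])
# handle mount, mallet rough
f=.64
for n,p in dict(pink=(208,270),yellow=(278,335),handle=(352,270),mallet=(370,370)).items(): print(n,np.round(at(cs,p[0]*f,p[1]*f,.025),3))
E
```

```text
base top, scene z=.025: FL FR BR
[ 0.5254 -0.3597  0.025 ]
[ 0.542  -0.3129  0.025 ]
[ 0.4734 -0.2938  0.025 ]
side: nl nr fr
[ 0.5395 -0.3036  0.025 ]
[ 0.4664 -0.2864  0.025 ]
[ 0.4638 -0.3391  0.025 ]
nozzle top side z=.061: 
[ 0.5107 -0.3304  0.061 ]
[ 0.4716 -0.3393  0.061 ]
[ 0.4741 -0.3125  0.061 ]
[ 0.5171 -0.3217  0.061 ]
[0.5126 0.1237 0.0532] 0.0095
[0.5083 0.1862 0.0475] 0.0025
[0.5913 0.1947 0.0489] 0.0061
[0.5993 0.1299 0.0541] 0.0045
0.06 [[0.523, 0.123], [0.52, 0.181], [0.596, 0.188], [0.601, 0.127]] [[0.509, 0.126], [0.507, 0.196], [0.592, 0.207], [0.6, 0.137]]
0.08 [[0.539, 0.115], [0.536, 0.172], [0.61, 0.179], [0.615, 0.119]] [[0.508, 0.146], [0.506, 0.214], [0.589, 0.224], [0.597, 0.157]]
0.1 [[0.555, 0.108], [0.552, 0.163], [0.624, 0.17], [0.629, 0.112]] [[0.507, 0.165], [0.505, 0.232], [0.586, 0.242], [0.593, 0.176]]
pink [ 0.476 -0.45   0.025]
yellow [ 0.631 -0.321  0.025]
handle [ 0.508 -0.188  0.025]
mallet [ 0.716 -0.173  0.025]
```

View pics/wrist.png

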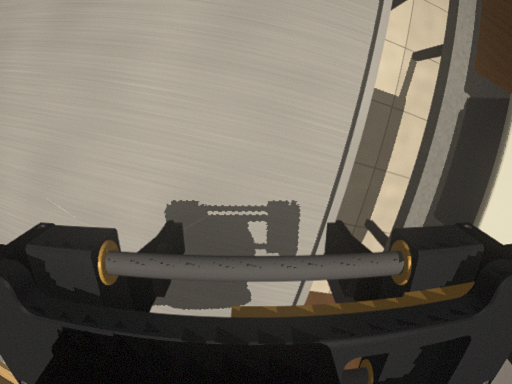

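The wrist view shows only bare table and the fingers. From the two cameras, the mount centre is about (0.500,-0.324) at yaw about -0.28 and its sizes check (50x71 mm). The slot is about (0.555,0.157) at z about 0.05. I'll turn, then go above the mount.

```bash
python3 -m jog '-1 0 0 0 .102;-1 0 0 0 .102;-1 0 0 0 .102;-1 0 0 0 .102;-1 0 0 0 .102'
python3 -m jog '-1 .0163 -.0261 .0045 0;-1 .0163 -.0261 .0045 0;-1 .0163 -.0261 .0045 0;-1 .0163 -.0261 .0045 0;-1 .0163 -.0261 .0045 0'
python3 -m jog '-1 .0163 -.0261 .0045 0;-1 .0163 -.0261 .0045 0;-1 .0163 -.0261 .0045 0;-1 .0163 -.0261 .0045 0;-1 .0163 -.0261 .0045 0'
python3 -m jog '-1 .0163 -.0261 .0045 0;-1 .0163 -.0261 .0045 0;-1 .0163 -.0261 .0045 0;-1 .0163 -.0261 .0045 0;-1 .0163 -.0261 .0045 0'
python3 -m jog '-1 0 0 0 0;-1 0 0 0 0;-1 0 0 0 0;-1 0 0 0 0;-1 0 0 0 0'
python3 - <<'E'
from h import *
c=calibration("wrist");w=read_camera("wrist");np.savez("w1.npz",w=w,**c)
o=get_obs();print(o["tool_pos"],o["tool_rot"])
print(proj(c,[.4925,-.322,.061],True),np.round(-np.array(c["R"]).T@c["t"],3),np.round(c["R"],2).tolist())
save("w1",cv2.resize(w,(800,600)))
E
```

```text
clock: 0.57
tool_pos: [0.1505, -0.6321, 0.2362]
tool_rot: [-3.141, 0.0, -0.281]
force: [-0.6, 0.8, 0.1]
finger_gap: 1.001
grip_force: 0.0
clock: 0.98
tool_pos: [0.2654, -0.5277, 0.2136]
tool_rot: [-3.141, 0.0, -0.276]
force: [0.4, -0.1, -1.2]
finger_gap: 1.003
grip_force: 0.0
clock: 1.4
tool_pos: [0.3794, -0.4244, 0.1912]
tool_rot: [-3.141, 0.0, -0.276]
force: [0.7, 0.1, -0.3]
finger_gap: 1.002
grip_force: 0.0
clock: 1.82
tool_pos: [0.4934, -0.3211, 0.1687]
tool_rot: [-3.142, 0.0, -0.276]
force: [-0.2, -0.3, -0.8]
finger_gap: 1.001
grip_force: 0.0
clock: 2.23
tool_pos: [0.4917, -0.3235, 0.1692]
tool_rot: [3.141, -0.0, -0.278]
force: [1.0, -0.2, 0.3]
finger_gap: 1.0
grip_force: 0.0
[ 0.49180809 -0.32339529  0.16921996] [ 3.14122918e+00 -8.79183607e-05 -2.78146144e-01]
(np.float64(252.48192001796227), np.float64(192.35147710966396)) [ 0.565 -0.344  0.317] [[-0.28, -0.96, 0.0], [-0.92, 0.26, 0.28], [-0.27, 0.08, -0.96]]
```

View pics/w1.png

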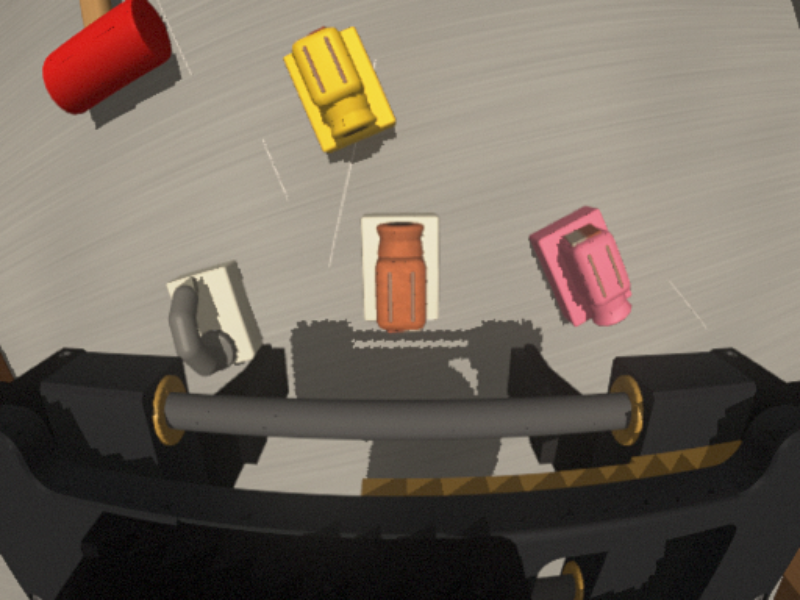

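The wrist view shows the orange nozzle mount dead ahead, base corners about (362,215), (438,215), (438,320) and (363,320), snout up at (401,225). The grey handle is at left and the pink and yellow look-alikes are well away. Computing the fine correction.

```bash
python3 - <<'E'
from h import *
c=dict(np.load("w1.npz"));f=.64
for p in [(361.5,216),(438.5,215.5),(438.5,320),(364,320)]: print(np.round(at(c,p[0]*f,p[1]*f,.025,True)[:2],4))
for p in [(376,290),(427,290)]: print("noz",np.round(at(c,p[0]*f,p[1]*f,.050,True)[:2],4))
w=c["w"]
# segment base white-ish + orange
hsv=cv2.cvtColor(w,cv2.COLOR_RGB2HSV).astype(int)
o=(hsv[...,0]<14)&(hsv[...,1]>120)&(hsv[...,2]>60); o[:130]=0;o[215:]=0;o[:,:225]=0;o[:,290:]=0
v,u=np.where(o);print(u.min(),u.max(),v.min(),v.max(),len(u))
for r in(175,185,195,205): 
    q=np.where(o[r])[0]; print(r,q.min(),q.max())
E
```

```text
[ 0.5413 -0.3142]
[ 0.5283 -0.3609]
[ 0.4612 -0.3433]
[ 0.4749 -0.2956]
noz [ 0.4987 -0.3123]
noz [ 0.4903 -0.3415]
241 271 143 212 1857
175 241 271
185 241 271
195 241 271
205 241 271
```

```bash
python3 -m jog '-1 .0026 .0024 .015 -.01;-1 0 0 .015 0;-1 0 0 .015 0;-1 0 0 .015 0;-1 0 0 .015 0'
python3 -m jog '-1 0 0 .015 0;-1 0 0 .015 0;-1 0 0 .012 0;-1 0 0 .009 0;-1 0 0 0 0'
python3 -m jog '1 0 0 0 0;1 0 0 0 0;1 0 0 0 0;1 0 0 0 0;1 0 0 0 0'
python3 -m jog '1 0 0 0 0;1 0 0 0 0;1 0 0 0 0;1 0 0 0 0;1 0 0 0 0'
```

```text
clock: 2.7
tool_pos: [0.4939, -0.3261, 0.0936]
tool_rot: [3.141, -0.0, -0.268]
force: [-0.2, -0.4, 0.1]
finger_gap: 1.005
grip_force: 0.0
clock: 3.12
tool_pos: [0.4932, -0.3251, 0.0412]
tool_rot: [-3.141, 0.003, -0.267]
force: [-0.3, 0.2, 0.1]
finger_gap: 1.003
grip_force: 0.0
clock: 3.53
tool_pos: [0.4947, -0.3255, 0.0437]
tool_rot: [3.141, -0.001, -0.266]
force: [-0.1, 0.1, -0.4]
finger_gap: 0.705
grip_force: 0.0
clock: 3.95
tool_pos: [0.4944, -0.3254, 0.043]
tool_rot: [3.142, 0.0, -0.266]
force: [-0.8, 0.0, 0.5]
finger_gap: 0.341
grip_force: 30.0
```

The nozzle is gripped (opening 29.7 mm, 30 N). I'll lift, turn to the slot's yaw and carry it to a viewpoint just short of the recess.

```bash
python3 -m jog '1 0 0 -.01 0;1 0 0 -.03 0;1 0 0 -.04 0;1 0 0 -.04 0;1 0 0 -.037 0'
python3 -m jog '1 0 0 0 -.0865;1 0 0 0 -.0865;1 0 0 0 -.0865;1 0 0 0 -.0865;1 0 0 0 0'
python3 -m jog '1 0 -.015 0 0;1 0 -.0315 0 0;1 0 -.0315 0 0;1 0 -.0315 0 0;1 0 -.0315 0 0'
python3 -m jog '1 0 -.0315 0 0;1 0 -.0315 0 0;1 0 -.0315 0 0;1 0 -.0315 0 0;1 0 -.0315 0 0'
python3 -m jog '1 0 -.0315 0 0;1 0 -.0315 0 0;1 0 -.0315 0 0;1 0 -.0315 0 0;1 0 -.0315 0 0'
python3 -m jog '1 0 -.015 0 0;1 0 -.004 0 0;1 0 0 0 0;1 0 0 0 0;1 0 0 0 0'
python3 - <<'E'
from h import *
c=calibration("wrist");w=read_camera("wrist");np.savez("w2.npz",w=w,**c)
o=get_obs();print(o["tool_pos"],o["tool_rot"])
save("w2",cv2.resize(w,(800,600)))
E
```

```text
clock: 4.37
tool_pos: [0.4942, -0.3251, 0.2028]
tool_rot: [-3.142, -0.0, -0.266]
force: [1.2, -0.7, -2.2]
finger_gap: 0.341
grip_force: 30.0
clock: 4.78
tool_pos: [0.4942, -0.3252, 0.2006]
tool_rot: [-3.141, 0.0, 0.084]
force: [-0.2, 0.1, -3.1]
finger_gap: 0.342
grip_force: 30.0
clock: 5.2
tool_pos: [0.4826, -0.1827, 0.2002]
tool_rot: [-3.141, 0.0, 0.077]
force: [0.8, -0.1, -2.7]
finger_gap: 0.346
grip_force: 30.0
clock: 5.62
tool_pos: [0.4698, -0.0257, 0.2004]
tool_rot: [3.141, -0.0, 0.077]
force: [1.3, -0.1, -2.6]
finger_gap: 0.344
grip_force: 30.0
clock: 6.03
tool_pos: [0.4571, 0.1311, 0.2004]
tool_rot: [3.141, -0.0, 0.077]
force: [1.5, -0.3, -2.6]
finger_gap: 0.342
grip_force: 30.0
clock: 6.45
tool_pos: [0.4567, 0.1468, 0.2]
tool_rot: [3.141, 0.0, 0.077]
force: [0.2, -1.2, -2.2]
finger_gap: 0.342
grip_force: 30.0
[0.45669136 0.14677029 0.20002532] [3.14109204e+00 1.89329018e-04 7.70457191e-02]
```

View pics/w2.png

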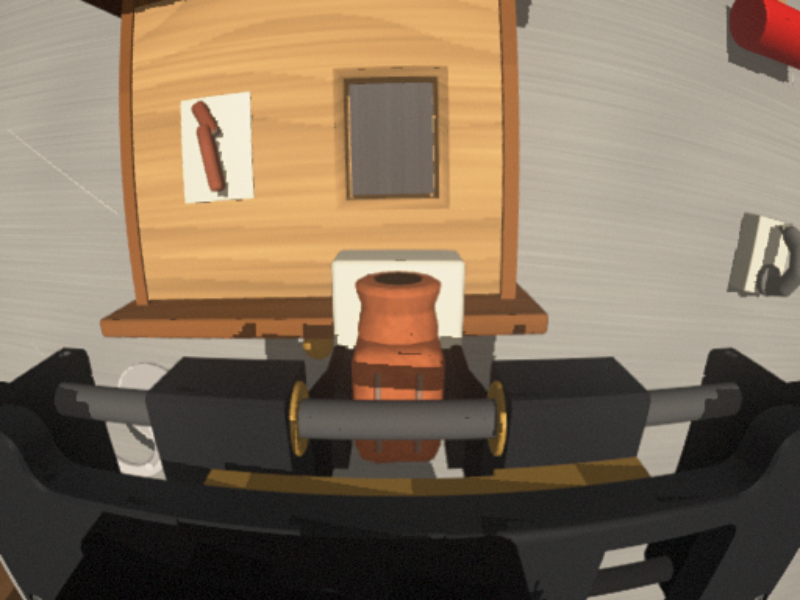

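The wrist view shows the recess ahead. Its bevelled rim corners are about (334,68), (447,67), (448,207) and (336,204), with the steel floor inside. The mount hangs straight in the jaws, its base front edge at (333..464,262).

```bash
python3 - <<'E'
from h import *
c=dict(np.load("w2.npz"));f=.64
cs,cd=calibration("scene"),calibration("side")
rim=[(334,68),(447,67),(448,206),(335,205)]
for z in(.04,.045,.05,.055,.06,.065,.07):
    P=np.array([at(c,a*f,b*f,z,True)[:2] for a,b in rim]);m=P.mean(0)
    e=[np.linalg.norm(P[i]-P[i-1]) for i in range(4)]
    l=(P[0]+P[1]-P[2]-P[3]);s=(P[0]+P[3]-P[1]-P[2])
    print(z,np.round(m,4),np.round(e,4),"yaw",round(np.arctan2(l[1],l[0]),3),round(np.arctan2(-s[0],s[1]),3),
     "scene",np.round(proj(cs,[*m,z]),1),"side",np.round(proj(cd,[*m,z]),1))
S=lambda x,y,u,v:(u+(x+.5)/6.25-.5,v+(y+.5)/6.25-.5)
print("side rim centre seen",S(298,138,227,234),S(600-400,437-300,227,234),"scene",S(593-400,147,320,145))
P=np.array([at(c,a*f,b*f,.182,True)[:2] for a,b in [(333,262),(464,262)]]);print("held front edge",np.round(P,4),P.mean(0))
# side line: cabinet rim centre: enhance rim in side picture
b=np.load("a.npz")["b"];save("siderim",cv2.resize(b[240:296,225:295],(800,640),interpolation=cv2.INTER_CUBIC)[:600])
E
```

```text
0.04 [0.5532 0.1585] [0.0923 0.0738 0.0934 0.0749] yaw 0.083 0.074 scene [349.4 170.6] side [258.  258.4]
0.045 [0.5528 0.1584] [0.0908 0.0726 0.0919 0.0737] yaw 0.083 0.074 scene [349.7 169.4] side [258.1 257. ]
0.05 [0.5525 0.1583] [0.0893 0.0714 0.0904 0.0725] yaw 0.083 0.074 scene [350.  168.2] side [258.3 255.6]
0.055 [0.5522 0.1583] [0.0878 0.0702 0.0889 0.0713] yaw 0.083 0.074 scene [350.3 166.9] side [258.4 254.2]
0.06 [0.5518 0.1582] [0.0863 0.069  0.0873 0.0701] yaw 0.083 0.074 scene [350.7 165.7] side [258.6 252.8]
0.065 [0.5515 0.1581] [0.0848 0.0678 0.0858 0.0688] yaw 0.083 0.074 scene [351.  164.5] side [258.7 251.4]
0.07 [0.5512 0.158 ] [0.0833 0.0666 0.0843 0.0676] yaw 0.083 0.074 scene [351.3 163.2] side [258.9 250. ]
side rim centre seen (274.26, 255.66000000000003) (258.58, 255.5) scene (350.46, 168.1)
held front edge [[0.4966 0.1736]
 [0.5003 0.1258]] [0.49848446 0.14974413]
```

Slot fit: board z is about 0.048, centre (0.5526,0.158), yaw 0.078; the rim measures about 92x73 mm as it should. I'll go above it, then down to just clear of the board.

```bash
python3 -m jog '1 .012 -.001 0 0;1 .025 -.001 0 0;1 .025 -.001 0 0;1 .018 -.001 0 0;1 .0093 0 0 0'
python3 -m jog '1 0 0 .015 0;1 0 0 .025 0;1 0 0 .025 0;1 0 0 .02 0;1 0 0 .011 0'
python3 -m jog '1 0 0 .002 0;1 0 0 0 0;1 0 0 0 0;1 0 0 0 0;1 0 0 0 0'
python3 - <<'E'
from h import *
a=read_camera("scene");b=read_camera("side");c=calibration("wrist");w=read_camera("wrist")
def cr(im,u,v,w,h): return cv2.resize(im[v:v+h,u:u+w],(400,300),interpolation=cv2.INTER_CUBIC)
save("w3",np.vstack([np.hstack([cr(a,300,125,96,72),cr(b,210,210,96,72)]),cv2.resize(w[90:282,128:384],(800,300))]))
o=get_obs();print(o["tool_pos"],o["tool_rot"])
E
```

```text
clock: 6.92
tool_pos: [0.5473, 0.1579, 0.1996]
tool_rot: [-3.141, 0.0, 0.077]
force: [-0.2, -1.0, -1.9]
finger_gap: 0.345
grip_force: 30.0
clock: 7.33
tool_pos: [0.5438, 0.1578, 0.1015]
tool_rot: [3.141, 0.004, 0.078]
force: [-1.3, -0.2, -2.2]
finger_gap: 0.343
grip_force: 30.0
clock: 7.75
tool_pos: [0.546, 0.1595, 0.1033]
tool_rot: [-3.141, -0.002, 0.08]
force: [0.3, -0.7, -2.2]
finger_gap: 0.341
grip_force: 30.0
[0.54557676 0.15933417 0.10269789] [-3.14153885e+00 -9.60653656e-04  7.97127711e-02]
```

View pics/w3.png

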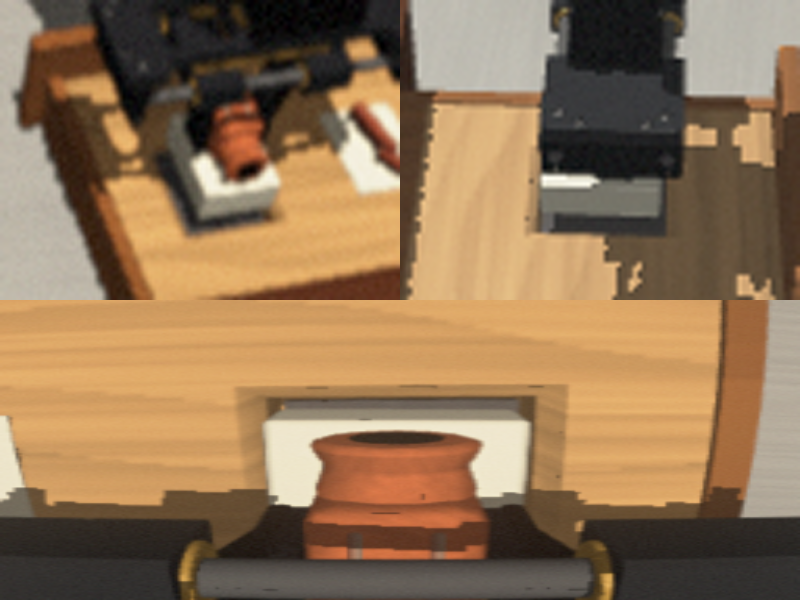

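The mount hovers centred over the recess, about 1.3 mm toward +y (base mid 398 against rim mid 402 in the wrist strip). I'll trim that and set it in slowly.

```bash
python3 -m jog '1 0 .0013 0 0;1 0 0 .004 0;1 0 0 .004 0;1 0 0 .004 0;1 0 0 .004 0'
python3 -m jog '1 0 0 .003 0;1 0 0 .003 0;1 0 0 0 0;1 0 0 0 0;1 0 0 0 0'
```

```text
clock: 8.32
tool_pos: [0.5452, 0.1579, 0.0854]
tool_rot: [-3.142, 0.0, 0.08]
force: [-0.4, -0.5, -2.1]
finger_gap: 0.342
grip_force: 30.0
clock: 8.73
tool_pos: [0.5454, 0.158, 0.0799]
tool_rot: [-3.141, 0.0, 0.08]
force: [-0.3, -0.3, -1.9]
finger_gap: 0.343
grip_force: 30.0
```

```bash
python3 -m jog '1 0 0 .001 0;1 0 0 .001 0;1 0 0 .001 0;1 0 0 .001 0;1 0 0 .001 0'
python3 -m jog '1 0 0 .001 0;1 0 0 .001 0;1 0 0 .001 0;1 0 0 .001 0;1 0 0 .001 0'
python3 -m jog '1 0 0 .001 0;1 0 0 .001 0;1 0 0 .001 0;1 0 0 0 0;1 0 0 0 0'
```

```text
clock: 9.15
tool_pos: [0.5455, 0.158, 0.0757]
tool_rot: [3.141, -0.0, 0.08]
force: [-3.5, -2.2, 5.1]
finger_gap: 0.342
grip_force: 30.0
clock: 9.57
tool_pos: [0.5457, 0.1582, 0.0719]
tool_rot: [3.141, -0.001, 0.08]
force: [-11.2, -4.5, 29.3]
finger_gap: 0.342
grip_force: 30.0
clock: 9.98
tool_pos: [0.5466, 0.1582, 0.0711]
tool_rot: [3.14, -0.003, 0.08]
force: [-13.4, -6.3, 38.7]
finger_gap: 0.345
grip_force: 30.0
```

```bash
python3 - <<'E'
from h import *
a=read_camera("scene");b=read_camera("side");c=calibration("wrist");w=read_camera("wrist");np.savez("w4.npz",a=a,b=b,w=w,**c)
def cr(im,u,v,w,h): return cv2.resize(im[v:v+h,u:u+w],(400,300),interpolation=cv2.INTER_CUBIC)
save("w4",np.vstack([np.hstack([cr(a,320,145,64,48),cr(b,220,230,64,48)]),cv2.resize(w[110:206,168:344],(800,300))]))
o=get_obs();print(o["tool_pos"],o["force"],o["torque"])
E
```

```text
[0.54655066 0.15824066 0.07114542] [-14.33756816  -5.57757446  37.90821424] [-1.39833585  3.10216671  0.02236096]
```

View pics/w4.png

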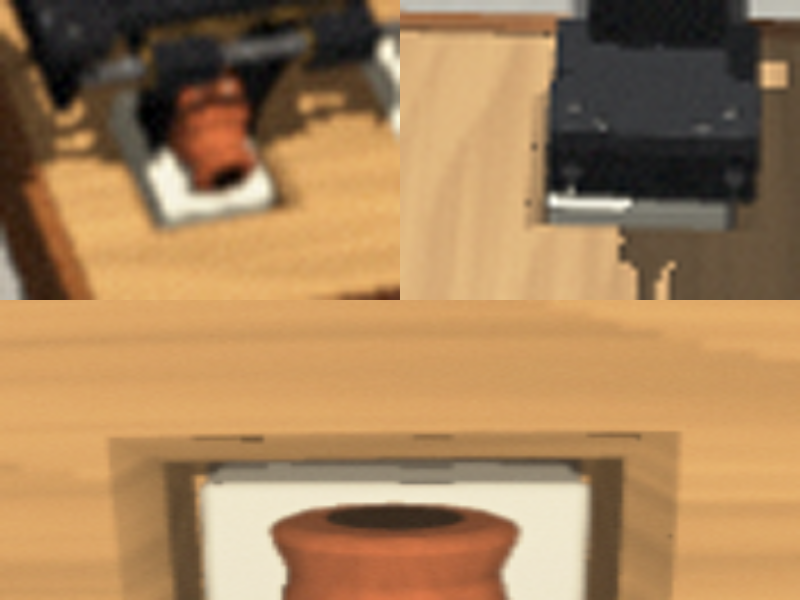

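The base is centred sideways (gaps at 167-205 and 590-622), but its front edge (row ~482 of the composite) seems tight against the +x wall of the recess (row ~460). Computing the gap.

```bash
python3 - <<'E'
from h import *
c=dict(np.load("w4.npz"));y=.0797
e=np.array([np.cos(y),np.sin(y)])
g=lambda r,col,z: (lambda v,u: float(at(c,u,v,z,True)[:2]@e))((r-300+.5)/3.125+109.5,(col+.5)/4.545+167.5)
o=get_obs()["tool_pos"][:2]@e;n=np.array([-e[1],e[0]])
print("outer rim",[round(g(437,400,z)-o,4) for z in(.044,.048,.052)],"inner edge",[round(g(461,400,z)-o,4) for z in(.038,.042,.046)])
print("mount top front",[round(g(482,400,z)-o,4) for z in(.049,.053,.057)],"lower front",[round(g(465,400,z)-o,4) for z in(.035,.04,.045)])
for z in (.049,.053,.057): print("width",round(np.linalg.norm(at(c,(205/4.545)+167.5,169,z,True)-at(c,(589/4.545)+167.5,169,z,True)),4))
E
```

```text
outer rim [np.float64(0.0486), np.float64(0.0492), np.float64(0.0499)] inner edge [np.float64(0.0429), np.float64(0.0436), np.float64(0.0443)]
mount top front [np.float64(0.0409), np.float64(0.0417), np.float64(0.0426)] lower front [np.float64(0.0415), np.float64(0.0424), np.float64(0.0434)]
width 0.0496
width 0.0484
width 0.0473
```

The contact height (TCP about 0.0765) matches the steel plate, and about 5 mm has already been pressed. The mount sits about 3 mm toward +x and the wall pushes back (Fx -14 N). I'll relieve it, shift -x and press again.

```bash
python3 -m jog '1 0 0 -.003 0;1 0 0 -.002 0;1 -.0015 0 0 0;1 -.0015 0 0 0;1 0 0 0 0'
python3 -m jog '1 0 0 .001 0;1 0 0 .001 0;1 0 0 .001 0;1 0 0 .001 0;1 0 0 0 0'
python3 -m jog '1 0 0 .001 0;1 0 0 .001 0;1 0 0 .001 0;1 0 0 0 0;1 0 0 0 0'
```

```text
clock: 10.55
tool_pos: [0.5422, 0.1577, 0.0718]
tool_rot: [-3.142, 0.0, 0.08]
force: [-0.1, -0.6, 0.5]
finger_gap: 0.344
grip_force: 30.0
clock: 10.97
tool_pos: [0.5424, 0.1578, 0.071]
tool_rot: [3.14, -0.0, 0.08]
force: [-14.8, -5.5, 35.3]
finger_gap: 0.342
grip_force: 30.0
clock: 11.38
tool_pos: [0.5438, 0.1579, 0.069]
tool_rot: [3.14, -0.003, 0.079]
force: [-13.2, -5.3, 39.6]
finger_gap: 0.345
grip_force: 30.0
```

Still about 39 N and stiff. I'll let go, rise and look at the real depth.

```bash
python3 -m jog '1 0 0 -.003 0;1 0 0 -.002 0;1 0 0 0 0;0 0 0 0 0;-.2 0 0 0 0'
python3 -m jog '-.2 0 0 0 0;-.2 0 0 0 0;-.2 0 0 0 0;-.2 0 0 0 0;-.2 0 0 0 0'
python3 -m jog '-.2 0 0 -.01 0;-.2 0 0 -.02 0;-.2 0 0 -.03 0;-.2 0 0 -.03 0;-.2 0 0 -.01 0'
python3 -m jog '-.2 0 0 0 0;-.2 0 0 0 0;-.2 0 0 0 0;-.2 0 0 0 0;-.2 0 0 0 0'
python3 - <<'E'
from h import *
c=calibration("wrist");w=read_camera("wrist");a=read_camera("scene");b=read_camera("side");np.savez("w5.npz",a=a,b=b,w=w,**c)
def cr(im,u,v,w,h,W,H): return cv2.resize(im[v:v+h,u:u+w],(W,H),interpolation=cv2.INTER_CUBIC)
save("w5",np.vstack([np.hstack([cr(a,320,145,64,36,400,225),cr(b,225,237,64,36,400,225)]),cr(w,190,110,128,60,800,375)]))
o=get_obs();print(o["tool_pos"],o["tool_rot"])
E
```

```text
clock: 11.8
tool_pos: [0.5422, 0.1577, 0.0696]
tool_rot: [-3.141, 0.001, 0.08]
force: [-0.1, -0.6, 0.3]
finger_gap: 0.425
grip_force: 0.0
clock: 12.22
tool_pos: [0.5424, 0.1577, 0.07]
tool_rot: [-3.142, 0.0, 0.08]
force: [-0.6, -0.4, -0.4]
finger_gap: 0.594
grip_force: 0.0
clock: 12.63
tool_pos: [0.5441, 0.1588, 0.1753]
tool_rot: [-3.141, -0.006, 0.08]
force: [0.8, -0.0, -0.3]
finger_gap: 0.599
grip_force: 0.0
clock: 13.05
tool_pos: [0.5417, 0.1575, 0.1689]
tool_rot: [3.141, 0.002, 0.08]
force: [0.8, -0.2, -0.0]
finger_gap: 0.599
grip_force: 0.0
[0.54210405 0.15768781 0.16944787] [-3.14153884e+00  1.08618854e-03  7.98736957e-02]
```

View pics/w5.png

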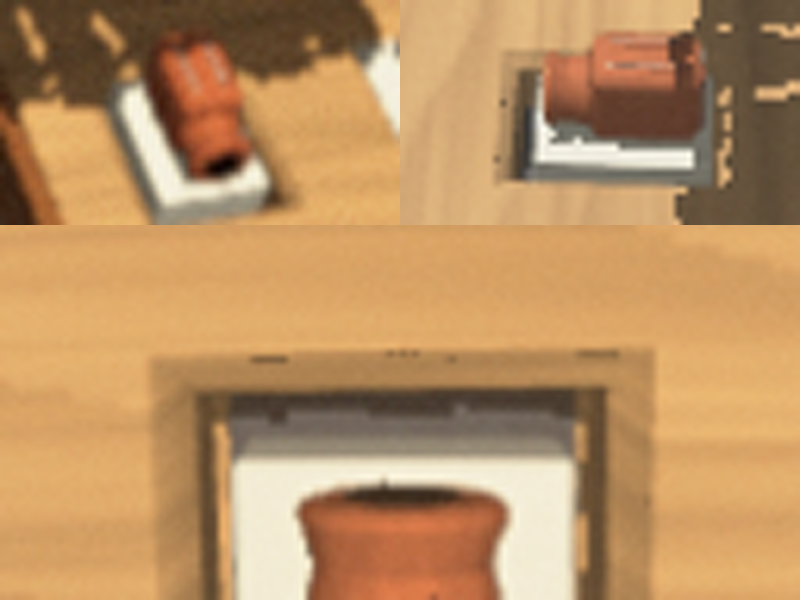

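The recess holds the mount straight, now with a gap at +x (wrist strip: front top edge row ~458, wall row ~390, side gaps ~even). Top corners are about (232,458) and (577,458), rim corners (152,355) and (655,350). I'll get the heights from the widths.

```bash
python3 - <<'E'
from h import *
c=dict(np.load("w5.npz"));cs,cd=calibration("scene"),calibration("side")
y=.08;e=np.array([np.cos(y),np.sin(y)]);n=np.array([-e[1],e[0]]);sc=np.array([.5526,.1583])
W=lambda x,r,z:at(c,190+(x+.5)/6.25-.5,110+(r-225+.5)/6.25-.5,z,True)[:2]-sc
for z in(.042,.045,.048,.051,.054,.057,.060):
    L,R=W(232,458,z),W(577,458,z);a,b=W(152,355,z),W(655,352,z);i,j=W(199,392,z),W(608,392,z)
    print(z,"mount w %.4f front %.4f midy %.4f"%(np.linalg.norm(L-R),(L+R)/2@e,(L+R)/2@n),"| rim w %.4f front %.4f midy %.4f"%(np.linalg.norm(a-b),(a+b)/2@e,(a+b)/2@n),"| inner w %.4f front %.4f"%(np.linalg.norm(i-j),(i+j)/2@e))
# side: near top edge of mount: left (527,168) right (695,168); near-left lower; scene: front top corners (155,212),(270,190)
S=lambda x,r:(225+(x-400+.5)/6.25-.5,237+(r+.5)/6.25-.5);T=lambda x,r:(320+(x+.5)/6.25-.5,145+(r+.5)/6.25-.5)
for z in(.045,.048,.051,.054,.057,.06):
    f=lambda P:np.round([P[:2]@e-sc@e,P[:2]@n-sc@n],4)
    print(z,"side nl",f(at(cd,*S(530,165),z)),"nr",f(at(cd,*S(697,167),z)),"scene fl",f(at(cs,*T(155,210),z)),"fr",f(at(cs,*T(268,190),z)))
E
```

```text
0.042 mount w 0.0514 front 0.0279 midy 0.0003 | rim w 0.0744 front 0.0437 midy 0.0004 | inner w 0.0606 front 0.0379
0.045 mount w 0.0508 front 0.0283 midy 0.0003 | rim w 0.0736 front 0.0440 midy 0.0004 | inner w 0.0599 front 0.0382
0.048 mount w 0.0502 front 0.0287 midy 0.0003 | rim w 0.0728 front 0.0442 midy 0.0004 | inner w 0.0592 front 0.0385
0.051 mount w 0.0497 front 0.0291 midy 0.0003 | rim w 0.0720 front 0.0445 midy 0.0004 | inner w 0.0586 front 0.0388
0.054 mount w 0.0491 front 0.0296 midy 0.0002 | rim w 0.0711 front 0.0447 midy 0.0004 | inner w 0.0579 front 0.0391
0.057 mount w 0.0485 front 0.0300 midy 0.0002 | rim w 0.0703 front 0.0449 midy 0.0004 | inner w 0.0573 front 0.0394
0.06 mount w 0.0480 front 0.0304 midy 0.0002 | rim w 0.0695 front 0.0452 midy 0.0004 | inner w 0.0566 front 0.0397
0.045 side nl [0.031  0.0214] nr [-0.0349  0.0195] scene fl [ 0.0266 -0.0246] fr [0.0259 0.0279]
0.048 side nl [0.0308 0.0241] nr [-0.0349  0.0222] scene fl [ 0.0286 -0.0259] fr [0.028  0.0263]
0.051 side nl [0.0306 0.0268] nr [-0.0348  0.0249] scene fl [ 0.0307 -0.0272] fr [0.03   0.0248]
0.054 side nl [0.0304 0.0294] nr [-0.0348  0.0276] scene fl [ 0.0327 -0.0286] fr [0.032  0.0233]
0.057 side nl [0.0302 0.0321] nr [-0.0347  0.0303] scene fl [ 0.0347 -0.0299] fr [0.0341 0.0218]
0.06 side nl [0.03   0.0348] nr [-0.0347  0.033 ] scene fl [ 0.0368 -0.0312] fr [0.0361 0.0202]
```

The widths and both fixed views put the mount's top within 1–2 mm of the board, so it is close to flush but not certain. I'll push on the nozzle top with closed fingers, which measures the height by touch and finishes the stroke: flush should stop at TCP z of about 0.098–0.100.

```bash
python3 -m jog '1 .004 0 0 0;1 0 0 0 0;1 0 0 0 0;1 0 0 0 0;1 0 0 0 0'
python3 -m jog '1 0 0 0 0;1 0 0 0 0;1 0 0 0 0;1 0 0 0 0;1 0 0 0 0'
python3 -m jog '1 0 0 .015 0;1 0 0 .02 0;1 0 0 .014 0;1 0 0 .006 0;1 0 0 .004 0'
python3 -m jog '1 0 0 0 0;1 0 0 .001 0;1 0 0 .001 0;1 0 0 .001 0;1 0 0 .001 0'
python3 -m jog '1 0 0 .001 0;1 0 0 .001 0;1 0 0 .001 0;1 0 0 0 0;1 0 0 0 0'
python3 -m jog '1 0 0 .001 0;1 0 0 .001 0;1 0 0 .001 0;1 0 0 0 0;1 0 0 0 0'
```

```text
clock: 13.62
tool_pos: [0.5464, 0.158, 0.17]
tool_rot: [-3.142, 0.0, 0.08]
force: [0.4, -0.1, -0.7]
finger_gap: 0.309
grip_force: 0.0
clock: 14.03
tool_pos: [0.5464, 0.158, 0.1701]
tool_rot: [-3.142, -0.0, 0.08]
force: [-0.1, 0.5, 0.2]
finger_gap: 0.015
grip_force: 0.0
clock: 14.45
tool_pos: [0.5459, 0.1579, 0.1103]
tool_rot: [3.142, 0.001, 0.08]
force: [0.2, 0.6, -0.1]
finger_gap: 0.003
grip_force: 0.0
clock: 14.87
tool_pos: [0.5467, 0.1581, 0.1075]
tool_rot: [-3.142, -0.001, 0.08]
force: [0.2, 0.5, -1.1]
finger_gap: 0.006
grip_force: 0.0
clock: 15.28
tool_pos: [0.5467, 0.1582, 0.1045]
tool_rot: [-3.141, -0.001, 0.08]
force: [-0.4, -0.7, 4.5]
finger_gap: 0.009
grip_force: 2.1
clock: 15.7
tool_pos: [0.5473, 0.1585, 0.1042]
tool_rot: [3.141, -0.003, 0.08]
force: [-9.1, -3.4, 30.2]
finger_gap: 0.005
grip_force: 14.8
```

Touch is at TCP 0.1045, which would leave the mount about 3–4 mm proud. I'll hold to check for creep, then wiggle under load in case it is jammed.

```bash
python3 -m jog '1 0 0 0 0;1 0 0 0 0;1 0 0 0 0;1 0 0 0 0;1 0 0 0 0'
python3 -m jog '1 .002 0 0 0;1 .002 0 0 0;1 0 0 0 0;1 0 0 0 0;1 0 0 0 0'
python3 -m jog '1 .002 0 0 0;1 .002 0 0 0;1 0 0 0 0;1 0 0 0 0;1 0 0 0 0'
```

```text
clock: 16.12
tool_pos: [0.5472, 0.1585, 0.1042]
tool_rot: [3.141, -0.003, 0.08]
force: [-9.1, -3.9, 30.4]
finger_gap: 0.003
grip_force: 14.7
clock: 16.53
tool_pos: [0.5487, 0.1588, 0.1043]
tool_rot: [3.14, 0.002, 0.08]
force: [-22.2, -6.2, 41.9]
finger_gap: 0.008
grip_force: 20.4
clock: 16.95
tool_pos: [0.5515, 0.1593, 0.1051]
tool_rot: [3.139, 0.005, 0.081]
force: [-30.6, -6.8, 53.5]
finger_gap: 0.005
grip_force: 25.9
```

It is stiff even at 53 N and slides up the nozzle's sloped top, so nozzle touch is a poor gauge. I'll probe the board directly with the closed fingertips for a true height reference.

```bash
python3 -m jog '1 0 0 -.015 0;1 0 0 -.015 0;1 -.02 0 0 0;1 -.03 0 0 0;1 -.027 0 0 0'
python3 -m jog '1 0 0 .015 0;1 0 0 .02 0;1 0 0 .015 0;1 0 0 .007 0;1 0 0 0 0'
python3 -m jog '1 0 0 .001 0;1 0 0 .001 0;1 0 0 .001 0;1 0 0 .001 0;1 0 0 0 0'
python3 -m jog '1 0 0 .001 0;1 0 0 .001 0;1 0 0 .001 0;1 0 0 0 0;1 0 0 0 0'
```

```text
clock: 17.37
tool_pos: [0.4765, 0.1526, 0.1308]
tool_rot: [-3.141, 0.0, 0.08]
force: [-0.7, 0.7, 0.4]
finger_gap: 0.007
grip_force: 0.0
clock: 17.78
tool_pos: [0.4764, 0.1522, 0.0726]
tool_rot: [3.141, 0.003, 0.08]
force: [-0.7, -0.4, -0.6]
finger_gap: 0.0
grip_force: 0.0
clock: 18.2
tool_pos: [0.4778, 0.1526, 0.0703]
tool_rot: [-3.142, -0.0, 0.08]
force: [-0.5, -0.3, -0.3]
finger_gap: 0.004
grip_force: 0.0
clock: 18.62
tool_pos: [0.4778, 0.1526, 0.0684]
tool_rot: [3.141, -0.001, 0.08]
force: [-7.0, -2.8, 18.4]
finger_gap: 0.006
grip_force: 8.8
```

The board is touched at TCP about 0.0685 (top about 0.0546). The nozzle was touched at 0.1045, exactly 36 mm higher, which is what flush requires. I'll confirm by pressing the two fingertips directly on the white base, straddling the nozzle: flush should give about 0.0685.

```bash
python3 -m jog '1 0 0 -.02 0;1 0 0 -.02 0;.2 0 0 -.02 0;.2 .012 0 0 0;.2 .025 0 0 0'
python3 -m jog '.2 .02 0 0 0;.2 .01 0 0 0;.2 0 0 0 0;.2 0 0 0 0;.2 0 0 0 0'
python3 -m jog '.2 0 0 .015 0;.2 0 0 .02 0;.2 0 0 .012 0;.2 0 0 .006 0;.2 0 0 0 0'
python3 -m jog '.2 0 0 .001 0;.2 0 0 .001 0;.2 0 0 .001 0;.2 0 0 .001 0;.2 0 0 0 0'
python3 -m jog '.2 0 0 .001 0;.2 0 0 .001 0;.2 0 0 .001 0;.2 0 0 0 0;.2 0 0 0 0'
```

```text
clock: 19.03
tool_pos: [0.5141, 0.1558, 0.1287]
tool_rot: [3.141, -0.002, 0.081]
force: [0.7, 1.2, 0.2]
finger_gap: 0.154
grip_force: 0.0
clock: 19.45
tool_pos: [0.5433, 0.1581, 0.1268]
tool_rot: [3.142, 0.001, 0.08]
force: [-0.3, 0.8, -0.4]
finger_gap: 0.39
grip_force: 0.0
clock: 19.87
tool_pos: [0.543, 0.1576, 0.0728]
tool_rot: [3.141, 0.003, 0.08]
force: [-0.6, 0.1, -0.3]
finger_gap: 0.401
grip_force: 0.0
clock: 20.28
tool_pos: [0.5445, 0.1579, 0.0703]
tool_rot: [-3.142, -0.0, 0.08]
force: [-1.0, -0.0, 0.2]
finger_gap: 0.396
grip_force: 0.0
clock: 20.7
tool_pos: [0.5446, 0.158, 0.0684]
tool_rot: [3.141, -0.001, 0.08]
force: [-4.5, -1.7, 14.2]
finger_gap: 0.4
grip_force: 6.9
```

Contact at 0.0684 equals the board's, so it is flush. One firm press to be sure, then I'll retreat and take a last look.

```bash
python3 -m jog '.2 0 0 .001 0;.2 0 0 .001 0;.2 0 0 0 0;.2 0 0 0 0;.2 0 0 0 0'
python3 -m jog '.2 0 0 -.006 0;.2 0 0 -.01 0;.2 0 0 -.03 0;.2 0 0 -.04 0;.2 0 0 -.04 0'
python3 -m jog '.2 -.02 0 -.03 0;.2 -.02 0 -.02 0;.2 0 0 0 0;.2 0 0 0 0;.2 0 0 0 0'
python3 - <<'E'
from h import *
c=calibration("wrist");w=read_camera("wrist");a=read_camera("scene");b=read_camera("side")
save("end",np.vstack([np.hstack([cv2.resize(a[60:348,60:444],(400,300)),cv2.resize(b[233:281,222:286],(400,300),interpolation=cv2.INTER_CUBIC)]),cv2.resize(w[70:190,156:356],(800,300),interpolation=cv2.INTER_CUBIC)]))
E
```

```text
clock: 21.12
tool_pos: [0.5448, 0.158, 0.0682]
tool_rot: [3.14, -0.001, 0.08]
force: [-12.9, -4.8, 33.3]
finger_gap: 0.401
grip_force: 16.5
clock: 21.53
tool_pos: [0.5436, 0.1578, 0.1922]
tool_rot: [-3.141, 0.002, 0.08]
force: [1.7, -0.6, 0.5]
finger_gap: 0.398
grip_force: 0.0
clock: 21.95
tool_pos: [0.5046, 0.1543, 0.2408]
tool_rot: [3.141, -0.0, 0.079]
force: [0.4, -0.1, -1.2]
finger_gap: 0.402
grip_force: 0.0
```

View pics/end.png

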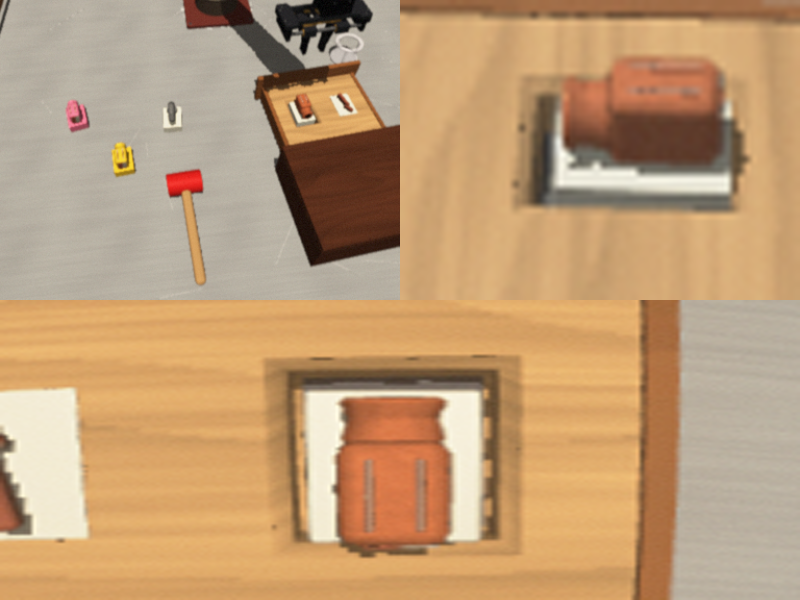

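The mount sits squarely in the recess (wrist strip base 303–483, rim 266–520). The grey handle (172,118), the mallet (185,183) and the look-alikes are where they were, and the gripper is clear.

```bash
python3 -c "
from plant import ticket;print(ticket.hand_in())"
```

```text
the job is handed in; nothing more can be done
None
```

The lamp-nozzle mount is in the recess and handed in: touch probes put its white base flush with the board to within about 0.3 mm, the grey handle and red mallet were not touched, and it took about 22 s of the 48 s.

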